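# Slide the shortbread off the paddle into the cake keeper and lock its dome on

## Task

Put the shortbread away in the cake keeper without touching it: push the serving paddle up so that its bare nose reaches over the keeper's rim, then lift the handle slowly just until the shortbread starts to slide, and hold that angle while it runs gently into the base. Set the paddle back down flat on the counter, clear of the keeper. Then take the dome off the drainer, lower it over the base and turn it until its lugs drop into the notches and it sits fully home; leave the decanters, mugs, sugar jar and creamer where they are.

Things in the scene. Friction and masses are not known exactly. Their poses are not given: they have to be found in the camera images.
- base: the keeper's base: white round tray, fixed. Origin: centre of its underside, z up. Floor disc 112 mm radius, 3 mm thick, slippery glaze (the shortbread slides on it with friction about 0.12). An upright rim on it: outer radius 100.5, inner 96 mm, top 14 mm above the counter, with a notch at base +x and one at -x (orange marks). The paddle starts on its -y side, pointing roughly along base +y at it.
- base_notch (a point): middle of the +x notch, at the floor disc's top, 98 mm from the base's centre; the -x notch is its mirror image. Notches are 24 mm wide and cut the whole height of the rim.
- dome: the keeper's dome, loose, 0.3 kg: clear, outer radius 107, inner 104 mm (3.5 mm play round the rim), top at 90 mm, orange rim band. Origin: centre of its rim plane; z along its axis to the handle. Starts on the drainer, axis leaning 27 degrees to the drainer's -x (robot) side. Home: origin 3 mm above the base's; while its lugs ride on the rim's top, 10 mm above.
- dome_handle (a point): grip point on the dome's axis, 112 mm above its rim plane, inside the orange bar handle: 80 mm long along dome x, 14 mm thick (y), from 90 to 130 mm above the rim plane. Inside the rim at dome +x and -x sit two lugs (orange tabs outside), 16 mm wide, reaching in to 93 mm radius, undersides 4 mm above the rim plane; they enter the notches within 2 degrees of true, either way round.
- drainer: bent-wire dish drainer, fixed: two wires 110 mm apart rise 27 degrees towards its +x and carry the dome; two upturned ends, 22 mm tall, stop the dome at the low (-x) side. Origin: on the counter under its middle. 215 mm long (x), 120 mm wide, highest point 125 mm.
- board: wooden serving paddle, loose, 0.42 kg, level on two cross battens 24 mm high and 140 mm wide (board x 65 to 81 and -108 to -92 mm). Origin: counter level under the plate's middle; x points to the nose, z up. Plate 250 mm long (x -125 to 125), 150 mm wide, 6 mm thick, top 30 mm above the counter. Tipping it beyond about 35 degrees is too steep.
- board_mat (a point): middle of the front edge of the non-slip mat (board x = 55 mm, 31 mm above the counter), which is 1 mm thick and reaches back to x = -125. The shortbread lets go of the mat at an angle between 20 and 30 degrees, different each time; on the bare smooth nose in front of the mat (70 mm) it slides easily.
- board_nose (a point): middle of the nose's front edge, halfway up its thickness (board x = 125 mm, 27 mm above the counter when level)
- board_heel (a point): middle of the bottom front edge of the front batten (board x = 81 mm, z = 0), on which the paddle tips when the handle is raised; pushed up to the base it meets the edge of the floor disc, with the nose reaching over the rim
- board_handle (a point): grip point in the paddle's handle (board x = -185 mm, z = 26 mm): handle 32 mm wide along board y, 18 mm thick (14 to 32 mm above the counter), reaching from x = -125 to -235 mm
- shortbread: thick round of hard shortbread, loose, about 0.1 kg, 84 mm across, 18 mm thick, lying flat on the paddle's mat. Origin: centre of its underside. Brittle: do not touch it with the gripper, drop it or let it shoot off.
- decanter_brown: bystander: glass coffee decanter with a brown collar and handle, 160 mm across, 170 mm tall; origin under its centre
- decanter_orange: bystander: glass coffee decanter with an orange collar and handle, 160 mm across, 170 mm tall; origin under its centre
- mug1: bystander: blue-grey mug, 80 mm across, 95 mm tall; origin under its centre
- mug2: bystander: blue-grey mug, 80 mm across, 95 mm tall; origin under its centre
- mug3: bystander: blue-grey mug, 80 mm across, 95 mm tall; origin under its centre
- sugar: bystander: white sugar jar with a steel cap, 68 mm across, 130 mm tall; origin under its centre
- creamer: bystander: small steel creamer, 72 mm across, 85 mm tall; origin under its centre
Things that resemble listed ones, but are neither listed nor needed, are in the scene too. Leave any yellow look-alike of the dome alone.

How it is judged (in metres and radians):
On the way, in this order (a step that is already met when the one before it is completed fails the run):
1. the paddle, still level and carrying the shortbread, has its nose over the keeper's rim (horizontal distance between board_nose and base below 0.09 m and angle between board's own z axis and vertical below 0.12 rad and horizontal distance between shortbread and base above 0.11 m and height (world z) of shortbread above 0.024 m), for 0.2 s.
2. the paddle is tipped by more than 15 degrees and the shortbread is still on it (angle between board's own z axis and vertical above 0.265 rad and horizontal distance between shortbread and base above 0.11 m and horizontal distance between board_nose and base below 0.09 m), for 0.1 s.
3. the shortbread has run down into the base while the paddle is still held tipped and still (horizontal distance between shortbread and base below 0.06 m and z of shortbread in the frame of base below 0.012 m and angle between board's own z axis and vertical above 0.265 rad and angular speed of board below 0.15 rad/s), for 0.1 s.
4. the paddle stands level on the counter again, clear of the keeper, let go (angle between board's own z axis and vertical below 0.05 rad and height (world z) of board below 0.006 m and horizontal distance between board_nose and base above 0.115 m and contact force between the fingers and board below 0.1 N), for 0.2 s.
At the end, for the whole second after the job is handed in: Dome home on the base (rim within 3 mm of its floor disc, centred within 6 mm, level, lugs in the notches); shortbread flat on the base inside the rim; paddle level on the counter, nose at least 112 mm from the base's centre; all at rest and let go (horizontal distance between dome and base below 0.006 m and z of each of dome, shortbread in the frame of base below 0.006 m and angle between dome's own z axis and vertical below 0.035 rad and angle between the x axis of dome and the x axis of base, either way round below 0.08 rad and horizontal distance between shortbread and base below 0.06 m and angle between shortbread's own z axis and vertical below 0.06 rad and angle between board's own z axis and vertical below 0.05 rad and height (world z) of board below 0.006 m and horizontal distance between board_nose and base above 0.112 m and linear speed of each of dome, board, shortbread below 0.02 m/s); the robot touches nothing.
It fails at once if the gripper or arm touches the shortbread (contact force between any of the fingers, the arm and shortbread above 0.3 N).
It fails at once if the paddle is tipped steeper than 37 degrees (angle between board's own z axis and vertical above 0.65 rad).
It fails at once if the shortbread shoots off or is dropped (faster than 0.8 m/s), or falls on the counter (linear speed of shortbread above 0.8 m/s or (horizontal distance between shortbread and base above 0.11 m and height (world z) of shortbread below 0.015 m)).
It fails at once if the dome is let go in the air above the base (z of dome in the frame of base above 0.03 m and horizontal distance between dome and base below 0.08 m and contact force between the fingers and dome below 0.01 N).
It fails at once if a decanter, mug, the sugar jar or the creamer is pushed more than 30 mm or tipped over (distance of any of decanter_brown, decanter_orange, mug1, mug2, mug3, sugar, creamer from where it was at the start of the episode above 0.03 m or angle between any of decanter_brown, decanter_orange, mug1, mug2, mug3, sugar, creamer's own z axis and vertical above 0.5 rad).
It also fails if it takes over 67 s, if anything falls off the work surface, if the arm or the gripper's body presses on something with over 40 N, if the wrist force passes 120 N, or if a joint passes its speed limit or range.

## Robot

A 7-joint arm with a two-finger parallel gripper is mounted at the origin on the work surface. World frame = base frame: x ahead of the robot, y to its left, z up, the work surface at z = 0. Lengths are in mm, angles in rad, forces in N, time in s.
With the tool pointing down it reaches from about 425 to 950 mm from the base axis. Payload 4.7 kg.
Tool frame: the origin (TCP) lies midway between the tips of the shut fingers; the grasp point (between the pads) lies behind it (manip.tcp_to_grasp is the z of the grasp point in the tool frame, in mm); z points along the fingers, y is the line along which they close (so a half turn about z gives the same grasp; the last joint's range is limited). The gripper opens to 85 mm and grips with 20 to 120 N. Pads are 22 mm wide; open, the fingers measure 114 mm over their backs; the gripper's body (76 mm by 85 mm) begins 54 mm behind the grasp point. The pads swing forward as they close: fully open they stand 13 mm farther back than shut.
Start: joints at [-1.264, 0.469, -0.049, 1.532, 0.024, 1.141, -0.082], TCP at [222.389, 637.332, 231.335] pointing down, gripper open.
Joint ranges: [-2.59, 2.59], [-0.33, 1.99], [-1.39, 1.29], [0.1, 2.45], [-1.04, 4.18], [0.21, 1.99], [-2.66, 2.66]. Speed limits (rad/s): [2.57, 2.57, 3.14, 3.14, 3.14, 3.14, 3.14].

## Interface

Orientations are given as a unit quaternion [w, x, y, z].
In Python, from cell import manip, vision, workorder gives the robot as it stands.
- The arm moves only by the shell command python3 -m jog 'ROWS' [FORCE]. ROWS is JSON, a list that holds one entry, the list of rows, each a list of 5 numbers: the opening, from 0 (shut) to 1 (fully open), then the shift along the tool's x, y, z in m, then the turn about the tool's z in rad. In form: [[[jaw, tx, ty, tz, spin], ...]]. A call has 1 to 20 rows; each row is the pose to reach, as a shift and turn from the pose commanded when the call began, along the tool's axes at that moment; what a row does not reach only later rows make up. A row lasts 1/10 s, in which the tool goes at most 50 mm and 8.59 degrees, less where a joint would pass 70% of its speed; a pose out of reach is approached as far as the arm can. A call with a gripper value outside its range is refused whole. The fingers move at their own pace and stop on an object; FORCE is the grip in N (left out, the last holds). Time passes only in rows, so rows that repeat a pose let the fingers close. It gives the time, the measured TCP pose, the force, the opening and the grip force at its end, in the units of the state.
- manip.state(): the state, without advancing time (a new reading comes with each control period).
- vision.get_image(name): name is "scene" or "top"; returns the picture (400x640x3 uint8, blue, green, red); there is no depth.
- vision.calibration(name): a dict with "K" (3x3 intrinsics, pixels), "dist_coeffs" ([k1, k2, p1, p2, k3] as OpenCV has them; the pictures are not rectified), "view" (4x4, takes a point from world to camera coordinates). Camera axes: x right, y up, looking along -z (the intrinsics and any distortion apply to the point x, -y, -z); pixel columns grow to the right and rows downward; lengths in mm; the calibration is good to about 2 mm. A picture is of the moment at which its call begins. calibration takes no time and is no camera call.
- workorder.close_job(): hands the job in; it is judged then, once.
The state is a dict: "clock": time; "joint_positions": joint angles; "joint_vel": joint speeds; "effort": joint torques, N m; "position": TCP position; "ee_rot": TCP orientation; "force": force on the tool from outside, world axes, zero at the start; "moment": the same for the moment, N m; "width": finger opening in mm; "grasp_force": force on a finger pad.
Only numpy, scipy, OpenCV 4.12 (cv2) and the standard library are available. Lean on these libraries where they do the work, as an engineer would, in place of code of your own. Each camera call takes 0.05 s, during which the arm holds its last target. There are 200 camera calls.

## Working session

There is one attempt and no reset: what is moved stays moved. The work goes in short steps, Python scripts to look and compute and a shell command to move; the robot and the scene stay as the last step left them, time stands still between calls to the robot, and variables do not carry over. Pictures are saved under pics/ and viewed, at most 10 in all, crops included, and the job is handed in when it is done.

```bash
ls; mkdir -p pics; python3 - <<'E'
from cell import manip, vision
import cv2
print(manip.state(), manip.tcp_to_grasp)
for n in ("scene","top"):
    im=vision.get_image(n); cv2.imwrite(f"pics/{n}0.png",im)
    c=vision.calibration(n); print(n,c)
E
```

```text
pics
{'clock': 0.0, 'joint_positions': array([-1.26390106,  0.46946391, -0.04858459,  1.53372967,  0.02408278,
        1.14097175, -0.08227351]), 'joint_vel': array([-0.0009686 , -0.00115809,  0.00027989,  0.00208579,  0.0004331 ,
        0.00235493, -0.00054319]), 'effort': array([ 2.11878769e-04, -5.10298562e+01, -4.67849511e-02, -2.37715298e+01,
        1.06325874e-02,  7.57517642e-03,  2.56224797e-05]), 'position': array([222.22162713, 636.74122934, 230.23109105]), 'ee_rot': array([-1.35356102e-04,  1.67088897e-01,  9.85941333e-01, -9.84638110e-04]), 'force': array([-0.44996492,  0.37586941, -0.02828821]), 'moment': array([-0.03533669,  0.02932699,  0.00934015]), 'grasp_force': 0.0, 'width': 85.48973333941474} -18.700000000000003
scene {'K': array([[391.10258782,   0.        , 324.12773485],
       [  0.        , 391.10258782, 201.40036063],
       [  0.        ,   0.        ,   1.        ]]), 'dist_coeffs': array([-0.07100251,  0.        ,  0.        ,  0.        ,  0.        ]), 'view': array([[-7.84652894e-01,  6.19880769e-01,  8.22602796e-03,
         3.40559896e+02],
       
[... 153 characters left out ...]
322e+03],
       [ 0.00000000e+00,  0.00000000e+00,  0.00000000e+00,
         1.00000000e+00]])}
top {'K': array([[520.82283737,   0.        , 321.16107682],
       [  0.        , 520.82283737, 194.58749855],
       [  0.        ,   0.        ,   1.        ]]), 'dist_coeffs': array([-0.09747962,  0.        ,  0.        ,  0.        ,  0.        ]), 'view': array([[ 4.84051124e-04, -9.99998893e-01, -1.40691859e-03,
         3.94156061e+01],
       [ 9.74248953e-01,  1.54361572e-04,  2.25474951e-01,
        -4.92891777e+02],
       [-2.25474484e-01, -1.47983037e-03,  9.74247950e-01,
        -1.71005511e+03],
       [ 0.00000000e+00,  0.00000000e+00,  0.00000000e+00,
         1.00000000e+00]])}
```

View pics/scene0.png

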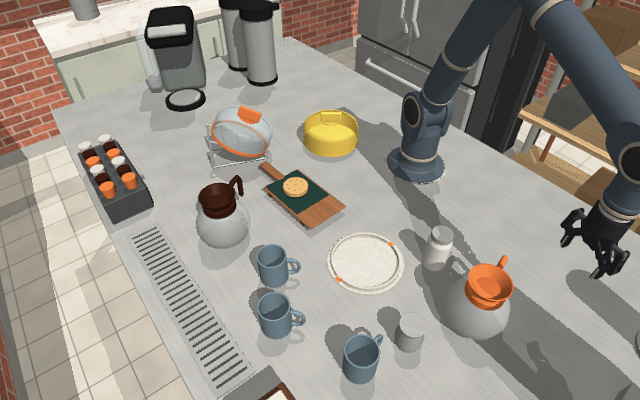

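View pics/top0.png

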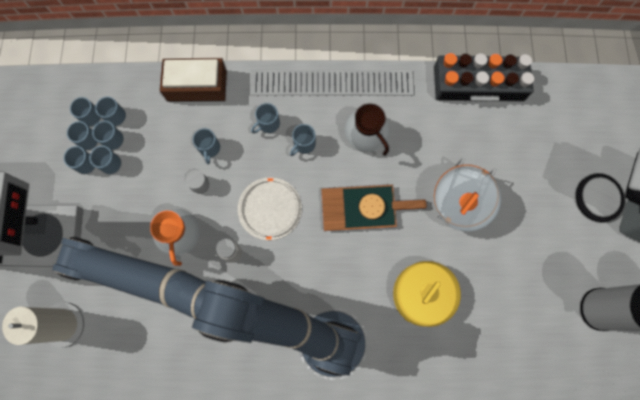

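The top view shows the base at about (269,208), with notch marks at (269,180) and (268,237). The paddle runs from (321,208) to (426,205) and the shortbread is at (372,207). There are two dome candidates: a clear one with an orange band on the wire drainer at (467,198), and a yellow one on the counter at (427,293). The clear one fits the description. I'll confirm in an enlarged crop.

```bash
cat > h.py <<'E'
import numpy as np, cv2
from cell import manip, vision
F=np.diag([1.,-1,-1])
def ray(cam,px):
    c=vision.calibration(cam); V=c["view"]; R=F@V[:3,:3]; t=F@V[:3,3]
    u=cv2.undistortPoints(np.array(px,float).reshape(-1,1,2),c["K"],c["dist_coeffs"]).reshape(-1,2)
    return -R.T@t, np.c_[u,np.ones(len(u))]@R
def at(cam,px,z):
    o,d=ray(cam,px); s=(z-o[2])/d[:,2]; return o+d*s[:,None]
def proj(cam,P):
    c=vision.calibration(cam); V=c["view"]; R=F@V[:3,:3]; t=F@V[:3,3]
    return cv2.projectPoints(np.array(P,float).reshape(-1,1,3),cv2.Rodrigues(R)[0],t,c["K"],c["dist_coeffs"])[0].reshape(-1,2)
def blobs(im,lo,hi,mina=8):
    m=cv2.inRange(cv2.cvtColor(im,cv2.COLOR_BGR2HSV),lo,hi)
    n,l,s,c=cv2.connectedComponentsWithStats(m)
    return [(c[i].round(1).tolist(),s[i].tolist()) for i in range(1,n) if s[i,4]>=mina], m
E
python3 - <<'E'
import cv2
t=cv2.imread("pics/top0.png"); s=cv2.imread("pics/scene0.png")
cv2.imwrite("pics/tc.png",cv2.resize(t[145:265,230:520],None,fx=2.75,fy=2.75,interpolation=cv2.INTER_CUBIC))
cv2.imwrite("pics/sc.png",cv2.resize(s[90:300,195:415],None,fx=2.8,fy=2.8,interpolation=cv2.INTER_CUBIC))
from h import *
for cam,im in(("top",t),("scene",s)):
    print(cam,"orange",blobs(im,(5,150,120),(14,255,255),4)[0]); print("mat",blobs(im,(60,80,10),(95,255,110),50)[0])
E
```

```text
top orange [([449.9, 59.1], [444, 54, 13, 11, 122]), ([495.3, 59.8], [489, 54, 14, 12, 120]), ([451.4, 77.1], [445, 71, 14, 13, 140]), ([497.1, 77.6], [491, 72, 14, 12, 133]), ([468.0, 201.7], [460, 193, 18, 21, 254]), ([337.5, 198.5], [336, 198, 4, 2, 4]), ([405.2, 203.2], [404, 203, 3, 2, 4]), ([168.2, 229.0], [151, 211, 33, 54, 828]), ([268.2, 237.4], [267, 237, 3, 2, 5])]
mat [([366.2, 207.0], [345, 188, 49, 38, 1007])]
scene orange [([248.6, 115.0], [238, 106, 23, 18, 271]), ([235.5, 148.9], [211, 128, 54, 29, 161]), ([551.0, 141.5], [550, 140, 3, 4, 4]), ([112.9, 152.7], [106, 148, 14, 12, 107]), ([546.8, 150.0], [546, 148, 3, 5, 5]), ([92.3, 160.9], [86, 156, 14, 12, 114]), ([262.1, 163.3], [260, 162, 6, 4, 7]), ([279.5, 173.5], [276, 171, 8, 6, 10]), ([129.4, 179.9], [121, 172, 16, 17, 203]), ([107.5, 189.2], [99, 181, 17, 18, 214]), ([264.8, 188.0], [264, 187, 3, 3, 4]), ([332.5, 197.1], [329, 195, 8, 6, 8]), ([389.8, 243.4], [388, 242, 5, 4, 13]), ([488.4, 284.6], [467, 256, 46, 54, 1656]), ([337.9, 278.8], [335, 277, 7, 5, 19])]
mat [([297.6, 193.6], [267, 170, 61, 43, 885])]
```

View pics/tc.png

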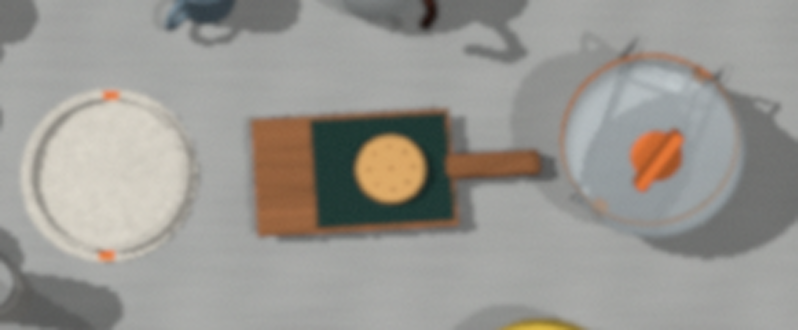

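View pics/sc.png

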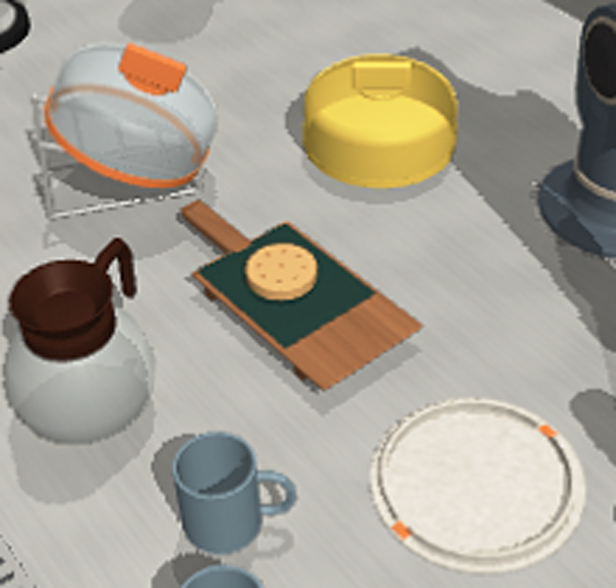

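Confirmed: the clear, orange-banded dome is on the wire drainer. Its bar runs diagonally, from crop (640,188) to (678,136). The tabs are at (703,73) and (598,207). Next I'll solve the poses.

```bash
cat > m.py <<'E'
from h import *
from scipy.optimize import least_squares
T=lambda p:np.array(p)/2.75+[230,145]
S=lambda p:np.array(p)/2.8+[195,90]
print("base top",at("top",T([(111,96),(107,256)]),14).round(1).tolist())
print("base scn",at("scene",[(337.9,278.8),(389.8,243.4)],14).round(1).tolist())
print("base centre from rim ellipse-ish top",at("top",T([(110,175)]),10).round(1).tolist())
# board
P=np.array([[125,75,30],[125,-75,30],[-125,75,30],[-125,-75,30],[55,70,31],[55,-70,31],[-235,16,32],[-235,-16,32]],float)
# board x ~ +world y ; board y ~ -world x (left of nose)
top=T([(258,236),(251,120),(458,222),(447,110),(318,229),(312,120),(540,174),(540,151)])
scn=S([(421,325),(323,389),(288,222),(194,274),(374,292),(287,346),(199,200),(181,208)])
def W(q,P):
    c,s=np.cos(q[2]),np.sin(q[2]); R=np.array([[c,-s,0],[s,c,0],[0,0,1]]); return P@R.T+[q[0],q[1],0]
for w in((1,0),(0,1),(1,1)):
    f=lambda q:np.r_[w[0]*(proj("top",W(q,P))-top).ravel(),w[1]*(proj("scene",W(q,P))-scn).ravel()]
    r=least_squares(f,[500,-100,1.57],loss="soft_l1",x_scale=[10,10,.1]); print("board",w,r.x.round(4),"rms",np.sqrt(np.mean(r.fun**2)).round(2))
q=r.x; print("grip",W(q,np.array([[-185,0,26.]])),"heel",W(q,np.array([[81,0,0.]])))
o=[];d=[]
for cam,p in(("top",(468.0,201.7)),("scene",(248.6,115.0))):
    a,b=ray(cam,[p]);o.append(a);d.append(b[0]/np.linalg.norm(b[0]))
A=sum(np.eye(3)-np.outer(x,x) for x in d);b=sum((np.eye(3)-np.outer(x,x))@y for x,y in zip(d,o))
h=np.linalg.solve(A,b);print("dome handle",h,[np.linalg.norm(np.cross(h-y,x)) for x,y in zip(d,o)])
print("bar dir",at("top",T([(640,188),(678,136)]),h[2]).round(0).tolist())
print("shortbread",at("top",T([(391,167)]),49),at("scene",S([(282,262)]),49))
E
python3 m.py
```

```text
base top [[555.4, 217.5, 14.0], [350.2, 218.0, 14.0]]
base scn [[564.0, 225.7, 14.0], [360.9, 224.7, 14.0]]
base centre from rim ellipse-ish top [[453.6, 216.9, 10.0]]
board (1, 0) [453.4119 -89.5976   1.6248] rms 0.58
board (0, 1) [454.1961 -84.0738   1.6247] rms 0.7
board (1, 1) [453.2119 -87.6728   1.6238] rms 1.04
grip [[ 463.01455506 -272.41287669   26.        ]] heel [[448.9199981   -6.78655371   0.        ]]
dome handle [ 443.14356813 -427.96101208  165.73819943] [np.float64(1.4790669895220558), np.float64(1.479066989522207)]
bar dir [[406.0, -410.0, 166.0], [468.0, -458.0, 166.0]]
shortbread [[ 455.81577372 -133.49499918   49.        ]] [[ 449.87875642 -133.37927181   49.        ]]
```

```bash
cat >> m.py <<'E'
for z in(3,6):
    t=at("top",T([(111,96),(107,256)]),z);s=at("scene",[(337.9,278.8),(389.8,243.4)],z)
    print(z,t.round(1).tolist(),s.round(1).tolist())
    for a in(t,s): v=a[0]-a[1];print("  c",a.mean(0).round(1),"len",np.linalg.norm(v).round(1),"yaw",np.degrees(np.arctan2(v[1],v[0])).round(2))
E
python3 m.py | tail -6
python3 - <<'E'
from h import *
# notch-mark centroids in the top image, soft orange weighting
im=cv2.imread("pics/top0.png").astype(float)
for (x,y) in((270,180),(269,238)):
    w=im[y-6:y+7,x-6:x+7]; o=np.clip(w[...,2]-w[...,0]-25,0,None); yy,xx=np.mgrid[y-6:y+7,x-6:x+7]
    print((o*xx).sum()/o.sum(),(o*yy).sum()/o.sum())
E
```

```text
3 [[558.3, 218.7, 3.0], [351.7, 219.1, 3.0]] [[558.9, 220.2, 3.0], [353.4, 219.2, 3.0]]
  c [455.  218.9   3. ] len 206.5 yaw -0.13
  c [456.2 219.7   3. ] len 205.5 yaw 0.27
6 [[557.5, 218.4, 6.0], [351.3, 218.8, 6.0]] [[560.3, 221.7, 6.0], [355.5, 220.7, 6.0]]
  c [454.4 218.6   6. ] len 206.2 yaw -0.13
  c [457.9 221.2   6. ] len 204.8 yaw 0.27
269.8671586715867 179.27675276752768
268.4125060591372 237.4338342220068
```

```bash
cat > d.py <<'E'
# usage: d.py x y z yawdeg(tool y world heading) ... -> tool-frame shifts (m) and spin (rad)
import sys; from h import *
from scipy.spatial.transform import Rotation as R
def go(*wps):
    s=manip.state(); q=s["ee_rot"]; M=R.from_quat([q[1],q[2],q[3],q[0]]).as_matrix()
    h0=np.degrees(np.arctan2(M[1,1],M[0,1]))
    print("clock",round(s["clock"],2),"pos",s["position"].round(1),"heading",h0.round(2),"tilt",np.degrees(np.arccos(-M[2,2])).round(2),"j",s["joint_positions"].round(2),"F",s["force"].round(1),"w",round(s["width"],1),"g",round(s["grasp_force"],1))
    for w in wps:
        d=M.T@(np.array(w[:3])-s["position"]); sp=-((w[3]-h0+180)%360-180)
        print(w,"->",(d/1000).round(4),"spin",np.radians(sp).round(4))
if __name__=="__main__":
    a=list(map(float,sys.argv[1:])); go(*[a[i:i+4] for i in range(0,len(a),4)])
E
python3 d.py 430 300 260 20  462 -252 150 3.04  462 -252 8 3.04
python3 -c "
import numpy as np
q=[453.7,-87.7];y=1.624
print(q[0]-165*np.cos(y),q[1]-165*np.sin(y))"
```

```text
clock 0.1 pos [222.2 636.8 230.4] heading 70.77 tilt 0.1 j [-1.26  0.47 -0.05  1.53  0.02  1.14 -0.08] F [-0.1  0.1  0.4] w 85.4 g 0.0
[430.0, 300.0, 260.0, 20.0] -> [-0.3071 -0.2496 -0.0292] spin 0.8861
[462.0, -252.0, 150.0, 3.04] -> [-0.5192 -0.7601  0.0818] spin 1.1821
[462.0, -252.0, 8.0, 3.04] -> [-0.5192 -0.7598  0.2238] spin 1.1821
462.47446516610177 -252.46652803603303
```

```bash
python3 -m jog '[[[1,-0.307,-0.25,-0.029,0.886],[1,-0.307,-0.25,-0.029,0.886],[1,-0.307,-0.25,-0.029,0.886],[1,-0.307,-0.25,-0.029,0.886],[1,-0.307,-0.25,-0.029,0.886],[1,-0.307,-0.25,-0.029,0.886],[1,-0.307,-0.25,-0.029,0.886],[1,-0.307,-0.25,-0.029,0.886],[1,-0.519,-0.76,0.05,1.182],[1,-0.519,-0.76,0.05,1.182],[1,-0.519,-0.76,0.05,1.182],[1,-0.519,-0.76,0.05,1.182],[1,-0.519,-0.76,0.05,1.182],[1,-0.519,-0.76,0.05,1.182],[1,-0.519,-0.76,0.05,1.182],[1,-0.519,-0.76,0.05,1.182],[1,-0.519,-0.76,0.05,1.182],[1,-0.519,-0.76,0.05,1.182],[1,-0.519,-0.76,0.05,1.182],[1,-0.519,-0.76,0.05,1.182]]]'; python3 d.py 462.5 -252.5 50 3.04 462.5 -252.5 8 3.04; ls
```

```text
clock: 2.1
position: [460.1, -257.7, 180.8]
ee_rot: [0.001, 0.691, 0.722, -0.002]
force: [-0.4, 0.7, 0.9]
width: 85.5
grasp_force: 0.0
clock 2.1 pos [ 460.1 -257.7  180.8] heading 2.51 tilt 0.24 j [-0.11  0.32  0.67  1.97 -0.24  0.93  0.72] F [-0.4  0.7  0.9] w 85.5 g 0.0
[462.5, -252.5, 50.0, 3.04] -> [0.0056 0.0028 0.1308] spin -0.0093
[462.5, -252.5, 8.0, 3.04] -> [0.0058 0.0028 0.1728] spin -0.0093
d.py
h.py
m.py
pics
```

```bash
python3 -m jog '[[[1,0,0,0.045,0],[1,0,0,0.09,0],[1,0,0,0.12,0],[1,0,0,0.13,0],[1,0,0,0.13,0],[1,0,0,0.13,0]]]' >/dev/null; python3 d.py 462.5 -252.5 8 3.04
python3 - <<'E'
from h import *
im=vision.get_image("scene");cv2.imwrite("pics/g1.png",cv2.resize(im[90:260,200:400],None,fx=3,fy=3,interpolation=cv2.INTER_CUBIC))
E
```

```text
clock 2.7 pos [ 462.9 -251.6   52.5] heading 3.05 tilt 0.12 j [-0.    0.51  0.54  2.07 -0.42  0.67  0.88] F [-0.2  0.4 -0.5] w 85.1 g 0.0
[462.5, -252.5, 8.0, 3.04] -> [-0.0008 -0.0006  0.0445] spin 0.0001
```

View pics/g1.png

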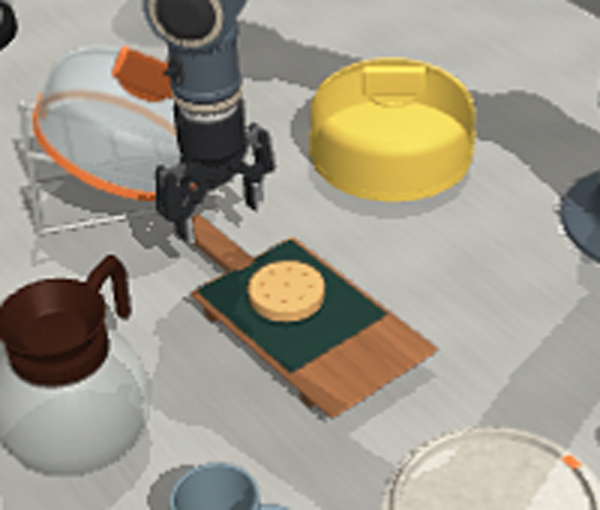

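The fingers straddle the handle at crop (215,225) and stay clear of the dome and drainer. I'll go down and grip lightly.

```bash
python3 -m jog '[[[1,0,0,0.02,0],[1,0,0,0.035,0],[1,0,0,0.044,0],[1,0,0,0.044,0],[0.5,0,0,0.044,0],[0.4,0,0,0.044,0],[0.3,0,0,0.044,0],[0.2,0,0,0.044,0],[0.2,0,0,0.044,0],[0.2,0,0,0.044,0],[0.2,0,0,0.044,0]]]' 20; python3 d.py 455.5 -142 8 0
```

```text
clock: 3.85
position: [462.5, -251.4, 7.8]
ee_rot: [0.0, 0.688, 0.726, 0.0]
force: [0.3, 0.6, 5.8]
width: 31.5
grasp_force: 24.1
clock 3.85 pos [ 462.5 -251.4    7.8] heading 3.04 tilt 0.06 j [ 0.05  0.58  0.48  2.08 -0.49  0.58  0.93] F [0.3 0.6 5.8] w 31.5 g 24.1
[455.5, -142.0, 8.0, 0.0] -> [ 0.1096 -0.0011 -0.0003] spin 0.0531
```

```bash
python3 -m jog '[[[0.2,0.002,0,0,0.003],[0.2,0.006,0,0,0.006],[0.2,0.011,0,0,0.01],[0.2,0.017,0,0,0.014],[0.2,0.023,0,0,0.018],[0.2,0.029,0,0,0.022],[0.2,0.035,0,0,0.026],[0.2,0.041,0,0,0.03],[0.2,0.047,0,0,0.034],[0.2,0.053,0,0,0.038],[0.2,0.059,0,0,0.041],[0.2,0.065,0,0,0.044],[0.2,0.071,0,0,0.047],[0.2,0.077,0,0,0.05],[0.2,0.083,0,0,0.053],[0.2,0.089,-0.001,0,0.053],[0.2,0.094,-0.001,0,0.053],[0.2,0.098,-0.001,0,0.053],[0.2,0.1,-0.001,0,0.053],[0.2,0.1,-0.001,0,0.053]]]'; python3 d.py 455.5 -139.5 8 0
python3 - <<'E'
from h import *
im=vision.get_image("scene");cv2.imwrite("pics/p1.png",cv2.resize(im[150:300,240:420],None,fx=4,fy=4,interpolation=cv2.INTER_CUBIC))
im=vision.get_image("top");cv2.imwrite("pics/p1t.png",cv2.resize(im[145:265,230:430],None,fx=4,fy=4,interpolation=cv2.INTER_CUBIC))
E
```

```text
clock: 5.85
position: [456.4, -152.3, 7.8]
ee_rot: [0.001, 0.707, 0.707, 0.0]
force: [-0.2, -4.2, 5.8]
width: 31.8
grasp_force: 24.2
clock 5.85 pos [ 456.4 -152.3    7.8] heading -0.05 tilt 0.14 j [-0.16  0.54  0.5   2.19 -0.51  0.53  0.73] F [-0.2 -4.2  5.8] w 31.8 g 24.2
[455.5, -139.5, 8.0, 0.0] -> [ 0.0128 -0.0009 -0.0003] spin -0.0009
```

View pics/p1.png

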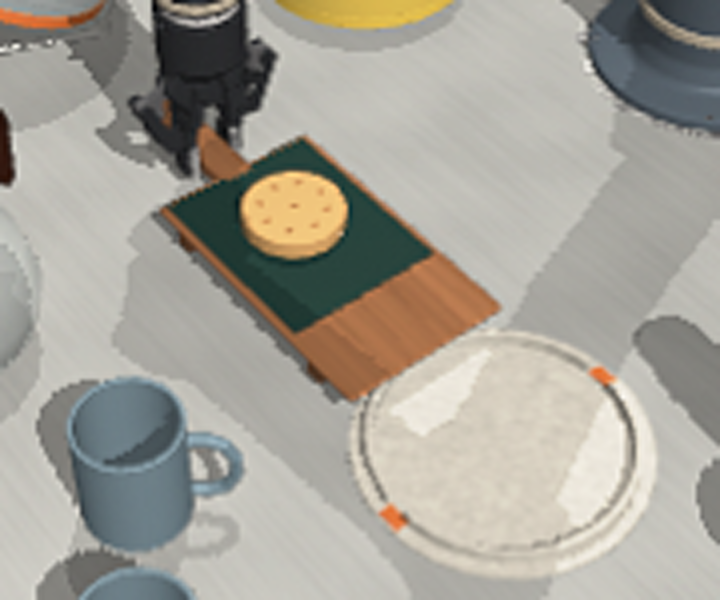

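The nose edge runs from crop (499,306) to (357,399), right at the near rim. I'll measure its position against the base in the same picture.

```bash
python3 - <<'E'
from h import *
S=lambda p:np.array(p)/4+[240,150]
print(at("scene",S([(499,306),(357,399)]),30).round(1), at("scene",S([(435,254),(295,333)]),31).round(1),at("scene",S([(165,210),(303,136)]),30).round(1))
print("marks",at("scene",S([(602,375),(394,518)]),3).round(1))
print("SB",at("scene",S([(294,208)]),49).round(1))
E
```

```text
[[385.1 138.   30. ]
 [527.1 141.3  30. ]] [[388.5  67.1  31. ]
 [525.   64.5  31. ]] [[ 528.3 -105.1   30. ]
 [ 385.7 -107.5   30. ]]
marks [[352.7 221.5   3. ]
 [559.1 223.    3. ]]
SB [[455.8 -27.5  49. ]]
```

```bash
python3 -m jog '[[[0.2,0.003,0,0,0],[0.2,0.006,0,0,0],[0.2,0.009,0,0,0],[0.2,0.01,0,0,0],[0.2,0.01,0,0,0]]]' | grep -E 'pos|^force'; python3 -m jog '[[[0.2,0.001,0,0,0],[0.2,0.002,0,0,0],[0.2,0.002,0,0,0]]]'| grep -E 'pos|^force'
```

```text
position: [456.3, -142.6, 7.8]
force: [-0.3, -4.7, 7.0]
position: [456.2, -140.8, 7.7]
force: [1.0, -5.2, 5.8]
```

```bash
python3 -m jog '[[[0.2,0.001,0,0,0],[0.2,0.001,0,0,0]]]'| grep -E 'pos|^force';python3 -m jog '[[[0.2,0.001,0,0,0],[0.2,0.001,0,0,0]]]'| grep -E 'pos|^force'; 
```

```text
position: [456.2, -139.9, 7.8]
force: [-0.3, -5.6, 6.5]
position: [456.2, -138.9, 7.7]
force: [-0.2, -5.9, 5.1]
```

```bash
python3 -m jog '[[[0.2,0.0005,0,-0.005,0],[0.2,0.001,0,-0.01,0],[0.2,0.002,0,-0.016,0],[0.2,0.003,0,-0.021,0],[0.2,0.004,0,-0.026,0],[0.2,0.005,0,-0.031,0],[0.2,0.007,0,-0.037,0],[0.2,0.008,0,-0.042,0],[0.2,0.008,0,-0.042,0]]]'; python3 d.py
python3 - <<'E'
from h import *
im=vision.get_image("scene");cv2.imwrite("pics/l1.png",cv2.resize(im[150:300,240:420],None,fx=4,fy=4,interpolation=cv2.INTER_CUBIC))
E
```

```text
clock: 8.05
position: [455.8, -129.1, 49.9]
ee_rot: [0.0, 0.707, 0.707, 0.0]
force: [0.0, 0.2, -2.6]
width: 31.4
grasp_force: 22.8
clock 8.05 pos [ 455.8 -129.1   49.9] heading 0.06 tilt 0.04 j [-0.28  0.46  0.58  2.19 -0.44  0.61  0.63] F [ 0.   0.2 -2.6] w 31.4 g 22.8
```

View pics/l1.png

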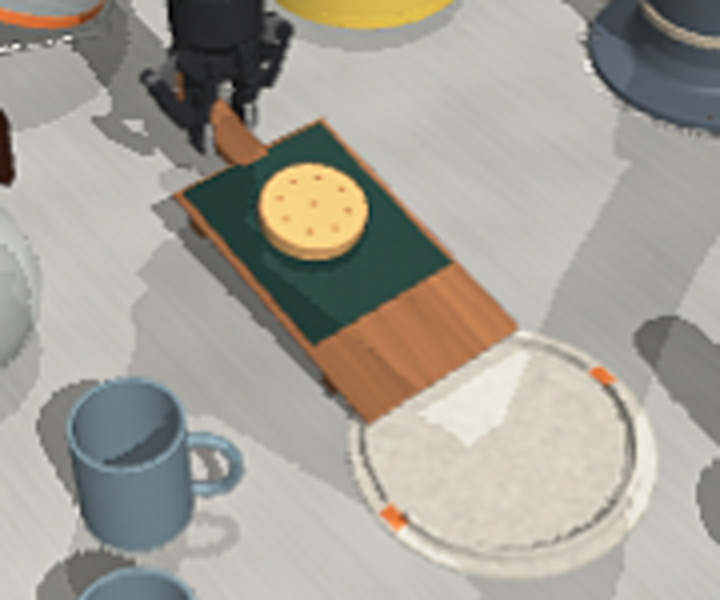

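```bash
cat > chk.py <<'E'
import sys; from h import *
ref=float(sys.argv[1]) if len(sys.argv)>1 else 1e9
im=vision.get_image("scene"); s=manip.state()
u=s["position"][2]-7.8
from scipy.optimize import brentq
th=brentq(lambda t:245*np.sin(t)-26.5*(1-np.cos(t))-u,-.1,.7)
m=cv2.inRange(cv2.cvtColor(im,cv2.COLOR_BGR2HSV),(8,60,170),(28,200,255)); m[:150]=0;m[300:]=0;m[:,:280]=0;m[:,420:]=0
n,l,st,c=cv2.connectedComponentsWithStats(m); i=1+np.argmax(st[1:,4])
o,d=ray("scene",[c[i]]); heel=np.array([456,110.,0])
nrm=np.array([0,np.sin(th),np.cos(th)]); p0=heel+nrm*45
P=o+d[0]*((p0-o)@nrm/(d[0]@nrm)); sx=81+(P-heel)@np.array([0,np.cos(th),-np.sin(th)])
print("t",round(s["clock"],2),"th",np.degrees(th).round(2),"px",c[i].round(1),"area",st[i,4],"sx",sx.round(1),"x",P[0].round(1),"y",P[1].round(1))
sys.exit(sx>ref)
E
python3 chk.py
python3 -m jog '[[[0.2,0.002,0,-0.005,0],[0.2,0.003,0,-0.01,0],[0.2,0.005,0,-0.015,0],[0.2,0.007,0,-0.02,0],[0.2,0.007,0,-0.02,0]]]'|grep -E "pos|^force"; python3 chk.py
```

```text
t 8.15 th 9.87 px [348.5 231. ] area 680 sx 92.3 x 443.8 y 128.9
position: [456.1, -122.2, 69.9]
force: [0.5, -1.3, -3.0]
t 8.7 th 14.83 px [347.1 230.7] area 791 sx 85.1 x 446.4 y 125.4False
False
```

```bash
python3 - <<'E'
import cv2
h=cv2.cvtColor(cv2.imread("pics/l1.png"),cv2.COLOR_BGR2HSV)
for p in((330,200),(280,215),(320,245),(420,310),(380,360),(480,310),(235,135)): print(p,h[p[1],p[0]])
E
sed -i 's/(8,60,170),(28,200,255)/(14,60,190),(28,200,255)/' chk.py; python3 chk.py
```

```text
(330, 200) [ 20 118 247]
(280, 215) [ 20 119 246]
(320, 245) [ 21 116 253]
(420, 310) [ 11 144 167]
(380, 360) [ 12 144 151]
(480, 310) [ 12 146 182]
(235, 135) [ 13 143 150]
t 8.75 th 14.79 px [319.1 200.2] area 471 sx -46.1 x 453.7 y -1.4False
```

```bash
python3 -m jog '[[[0.2,0.002,0,-0.004,0],[0.2,0.003,0,-0.008,0],[0.2,0.005,0,-0.012,0],[0.2,0.006,0,-0.015,0],[0.2,0.006,0,-0.015,0]]]'|grep -E "pos|^force"; python3 chk.py -42 && python3 -m jog '[[[0.2,0.001,0,-0.002,0],[0.2,0.001,0,-0.002,0]]]'|grep -E "^force" && python3 chk.py -42 && python3 -m jog '[[[0.2,0.001,0,-0.002,0],[0.2,0.001,0,-0.002,0]]]'|grep -E "^force" && python3 chk.py -42 && python3 -m jog '[[[0.2,0.001,0,-0.002,0],[0.2,0.001,0,-0.002,0]]]'|grep -E "^force" && python3 chk.py -42 && python3 -m jog '[[[0.2,0.001,0,-0.002,0],[0.2,0.001,0,-0.002,0]]]'|grep -E "^force" && python3 chk.py -42
```

```text
position: [455.9, -116.1, 84.7]
force: [-0.2, -1.0, -3.7]
t 9.3 th 18.58 px [320.2 199.1] area 489 sx -47.1 x 452.7 y 3.0False
```

```bash
sed -i 's/sys.exit(sx>ref)/sys.exit(int(sx>ref))/' chk.py; C="python3 chk.py -43.5"
python3 -m jog '[[[0.2,0.001,0,-0.002,0],[0.2,0.001,0,-0.002,0]]]'|grep -E "^force" && $C && python3 -m jog '[[[0.2,0.001,0,-0.002,0],[0.2,0.001,0,-0.002,0]]]'|grep -E "^force" && $C && python3 -m jog '[[[0.2,0.001,0,-0.002,0],[0.2,0.001,0,-0.002,0]]]'|grep -E "^force" && $C && python3 -m jog '[[[0.2,0.001,0,-0.002,0],[0.2,0.001,0,-0.002,0]]]'|grep -E "^force" && $C && python3 -m jog '[[[0.2,0.001,0,-0.002,0],[0.2,0.001,0,-0.002,0]]]'|grep -E "^force" && $C && python3 -m jog '[[[0.2,0.001,0,-0.002,0],[0.2,0.001,0,-0.002,0]]]'|grep -E "^force" && $C; python3 d.py
```

```text
force: [-0.0, 0.4, -4.7]
t 9.55 th 19.04 px [320.3 199. ] area 489 sx -47.0 x 452.7 y 3.7
force: [-0.1, -0.3, -3.5]
t 9.8 th 19.56 px [320.6 198.9] area 488 sx -46.9 x 452.5 y 4.5
force: [1.1, 0.1, -4.0]
t 10.05 th 20.09 px [320.7 198.9] area 489 sx -46.8 x 452.7 y 5.4
force: [-0.3, -0.3, -3.4]
t 10.3 th 20.62 px [320.8 198.7] area 496 sx -47.2 x 452.6 y 5.9
force: [0.0, 1.0, -3.1]
t 10.55 th 21.13 px [321.  198.6] area 502 sx -47.1 x 452.5 y 6.7
force: [0.2, -0.2, -3.9]
t 10.8 th 21.66 px [321.2 198.5] area 503 sx -47.3 x 452.3 y 7.4
clock 10.8 pos [ 455.7 -110.3   96.4] heading 0.01 tilt 0.01 j [-0.39  0.37  0.66  2.17 -0.35  0.7   0.51] F [-0.1  0.  -2.6] w 31.9 g 22.7
```

```bash
C="python3 chk.py -44.5"
python3 -m jog '[[[0.2,0.001,0,-0.002,0],[0.2,0.001,0,-0.002,0]]]'|grep -E "^force" && $C && python3 -m jog '[[[0.2,0.001,0,-0.002,0],[0.2,0.001,0,-0.002,0]]]'|grep -E "^force" && $C && python3 -m jog '[[[0.2,0.001,0,-0.002,0],[0.2,0.001,0,-0.002,0]]]'|grep -E "^force" && $C && python3 -m jog '[[[0.2,0.001,0,-0.002,0],[0.2,0.001,0,-0.002,0]]]'|grep -E "^force" && $C && python3 -m jog '[[[0.2,0.001,0,-0.002,0],[0.2,0.001,0,-0.002,0]]]'|grep -E "^force" && $C && python3 -m jog '[[[0.2,0.001,0,-0.002,0],[0.2,0.001,0,-0.002,0]]]'|grep -E "^force" && $C; python3 d.py
```

```text
force: [-0.1, 0.0, -3.5]
t 11.05 th 22.19 px [321.4 198.4] area 500 sx -47.1 x 452.1 y 8.4
force: [-0.1, -0.2, -4.2]
t 11.3 th 22.72 px [321.7 198.4] area 503 sx -46.8 x 452.0 y 9.5
force: [-0.4, -1.0, -4.1]
t 11.55 th 23.25 px [321.9 198.5] area 509 sx -46.4 x 452.2 y 10.7
force: [-0.1, 0.2, -3.0]
t 11.8 th 23.79 px [322.3 198.7] area 509 sx -45.2 x 452.0 y 12.6
force: [0.4, 0.2, -3.3]
t 12.05 th 24.32 px [323.4 199.9] area 513 sx -40.5 x 451.8 y 17.8
clock 12.05 pos [ 455.7 -105.3  106.4] heading 0.01 tilt 0.01 j [-0.41  0.35  0.67  2.17 -0.33  0.73  0.48] F [-0.4 -0.4 -4.1] w 31.9 g 22.7
```

Sliding has started, so I'll hold here.

```bash
for i in 1 2 3 4 5; do python3 -m jog '[[[0.2,0,0,0,0],[0.2,0,0,0,0]]]' >/dev/null; python3 chk.py; done
```

```text
t 12.3 th 24.29 px [325.8 203.2] area 520 sx -27.7 x 451.7 y 29.5
t 12.55 th 24.3 px [329.6 208.4] area 518 sx -7.8 x 451.4 y 47.5
t 12.8 th 24.3 px [334.9 215.8] area 531 sx 19.9 x 450.9 y 72.8
t 13.05 th 24.3 px [341.8 225.1] area 549 sx 55.1 x 450.1 y 104.9
t 13.3 th 24.31 px [356.3 245.1] area 568 sx 128.4 x 448.9 y 171.7
```

```bash
python3 -m jog '[[[0.2,0,0,0,0],[0.2,0,0,0,0],[0.2,0,0,0,0]]]' >/dev/null; python3 chk.py;  python3 -m jog '[[[0.2,0,0,0,0],[0.2,0,0,0,0],[0.2,0,0,0,0]]]' >/dev/null; python3 chk.py
python3 - <<'E'
from h import *
im=vision.get_image("scene");cv2.imwrite("pics/s1.png",cv2.resize(im[150:300,240:420],None,fx=4,fy=4,interpolation=cv2.INTER_CUBIC))
m=cv2.inRange(cv2.cvtColor(im,cv2.COLOR_BGR2HSV),(14,60,190),(28,200,255)); m[:150]=0;m[300:]=0;m[:,:280]=0;m[:,420:]=0
n,l,st,c=cv2.connectedComponentsWithStats(m); i=1+np.argmax(st[1:,4]); print(at("scene",[c[i]],15))
E
```

```text
t 13.65 th 24.31 px [379.2 270.3] area 579 sx 226.5 x 435.0 y 261.1
t 14.0 th 24.3 px [379.2 270.3] area 578 sx 226.5 x 435.0 y 261.1
[[454.64482889 276.20132389  15.        ]]
```

View pics/s1.png

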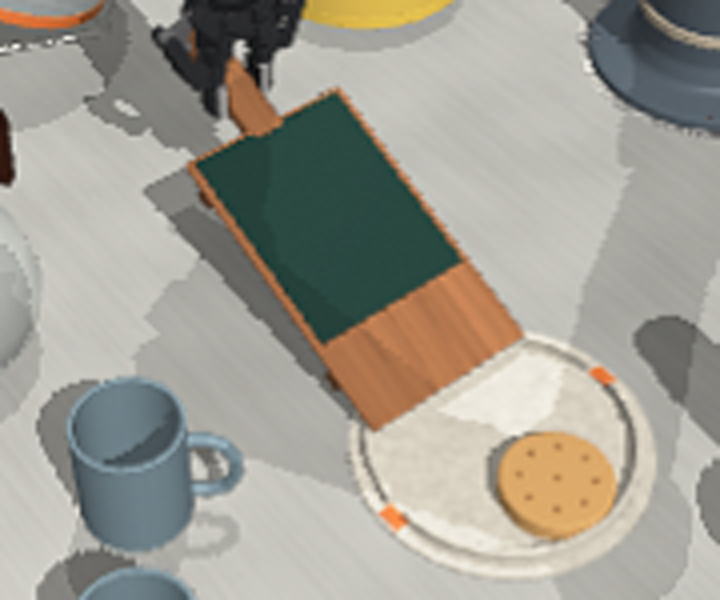

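The shortbread lies flat inside the rim at crop (557,485), and the paddle is still tipped. I'll lower it along the arc, then pull it back and release.

```bash
python3 -m jog '[[[0.2,-0.003,0,0.005,0],[0.2,-0.006,0,0.01,0],[0.2,-0.009,0,0.016,0],[0.2,-0.013,0,0.024,0],[0.2,-0.017,0,0.034,0],[0.2,-0.02,0,0.044,0],[0.2,-0.024,0,0.055,0],[0.2,-0.027,0,0.066,0],[0.2,-0.03,0,0.077,0],[0.2,-0.032,0,0.086,0],[0.2,-0.033,0,0.093,0],[0.2,-0.034,0,0.096,0],[0.2,-0.035,0,0.098,0],[0.2,-0.035,0,0.0985,0],[0.2,-0.035,0,0.0985,0]]]'|grep -E "pos|^force"
python3 -m jog '[[[0.2,-0.005,0,0,0],[0.2,-0.015,0,0,0],[0.2,-0.025,0,0,0],[0.2,-0.035,0,0,0],[0.2,-0.045,0,0,0],[0.2,-0.055,0,0,0],[0.2,-0.065,0,0,0],[0.2,-0.075,0,0,0],[0.2,-0.085,0,0,0],[0.2,-0.092,0,0,0],[0.2,-0.095,0,0,0],[0.2,-0.095,0,0,0],[1,-0.095,0,0,0],[1,-0.095,0,0,0],[1,-0.095,0,0,0],[1,-0.095,0,0,0],[1,-0.095,0,0,0]]]';python3 d.py
```

```text
position: [455.5, -139.9, 8.4]
force: [-2.7, 2.6, 6.6]
clock: 17.25
position: [455.6, -235.6, 7.7]
ee_rot: [0.0, 0.707, 0.707, -0.0]
force: [-0.5, 0.0, -0.4]
width: 85.5
grasp_force: 0.0
clock 17.25 pos [ 455.6 -235.6    7.7] heading -0.01 tilt 0.02 j [ 0.01  0.57  0.5   2.11 -0.5   0.57  0.87] F [-0.5  0.  -0.4] w 85.5 g 0.0
```

```bash
python3 -m jog '[[[1,0,0,-0.03,0],[1,0,0,-0.08,0],[1,0,0,-0.13,0],[1,0,0,-0.18,0],[1,0,0,-0.23,0],[1,0,0,-0.25,0],[1,0,0,-0.25,0]]]' |grep pos
cat > dome.py <<'E'
from h import *
from scipy.optimize import least_squares
from scipy.spatial.transform import Rotation as R
T=lambda p:np.array(p)/2.75+[230,145]
S=lambda p:np.array(p)/2.8+[195,90]
box=np.array([[x,y,z] for x in(-40,40) for y in(-7,7) for z in(90,130)],float)
a=np.radians(np.arange(0,360,5)); rim=np.c_[107*np.cos(a),107*np.sin(a),4+0*a]
tabs=np.array([[107,0,6],[-107,0,6]],float)
def Rm(q):  # q: ox oy oz, lean azimuth, spin, (lean)
    ax=np.array([-np.sin(q[3]),np.cos(q[3]),0]); return R.from_rotvec(ax*q[5])*R.from_euler("z",q[4])
def hull(p): return np.r_[p.min(0),p.max(0)]
def f(q):
    r=Rm(q); w=lambda P:r.apply(P)+q[:3]
    e=[hull(proj("top",w(box)))-[459.8,192.8,478.2,214.2],hull(proj("scene",w(box)))-[237.8,105.8,261.2,124.2]]
    e.append((proj("top",w(tabs))-T([(703,73),(598,207)])).ravel())
    rs=hull(proj("scene",w(rim))); rt=hull(proj("top",w(rim)))
    e.append([rs[0]-S([46,0])[0],rs[2]-S([214,0])[0],rs[3]-S([0,187])[1]])
    e.append([rt[0]-T([560,0])[0],rt[1]-T([0,53])[1]])
    e.append([(q[5]-np.radians(27))*100])
    return np.concatenate([np.ravel(x) for x in e])
s=least_squares(f,[490,-430,70,np.pi,2.4+np.pi,.47],x_scale=[10,10,10,.1,.1,.05],loss="soft_l1")
q=s.x; r=Rm(q); print(q.round(3),"lean",np.degrees(q[5]).round(1),"cost",s.cost.round(2)); print(f(q).round(1))
print("grip",(r.apply([0,0,112])+q[:3]).round(1)); print("xyz axes",r.as_matrix().T.round(3).tolist()); print("low rim z",(r.apply(rim)+q[:3])[:,2].min().round(1))
E
python3 dome.py
```

```text
position: [457.4, -236.5, 261.1]
[ 4.84089e+02 -4.51484e+02  6.51940e+01  2.70300e+00  5.65100e+00
  4.71000e-01] lean 27.0 cost 10.13
[-1.3 -1.7  0.2  1.9 -1.6 -0.8  0.4  0.2 -0.1 -0.  -0.7  1.3 -0.6 -5.4
  0.1  0.3  1.2 -0.1]
grip [ 438.1 -429.9  165. ]
xyz axes [[0.71, -0.546, 0.445], [0.572, 0.816, 0.087], [-0.41, 0.193, 0.891]]
low rim z 20.2
```

```bash
sed -i 's/rs\[2\]-S(\[214,0\])\[0\],//' dome.py; python3 dome.py; python3 d.py 437 -430 240 55 437 -430 151 55
```

```text
[ 4.84956e+02 -4.52014e+02  6.50290e+01  2.70100e+00  5.65100e+00
  4.73000e-01] lean 27.1 cost 5.52
[-1.2 -1.9  0.3  1.7 -1.8 -0.7  0.2  0.3 -0.  -0.2 -0.6  1.  -0.9  0.1
  0.4  1.   0.1]
grip [ 438.9 -430.3  164.8]
xyz axes [[0.709, -0.545, 0.447], [0.572, 0.815, 0.087], [-0.412, 0.194, 0.89]]
low rim z 19.9
clock 17.95 pos [ 457.4 -236.5  261.1] heading 0.01 tilt 0.43 j [-0.25  0.2   0.76  1.91 -0.16  1.08  0.57] F [-0.1  0.5 -1.3] w 85.3 g 0.0
[437.0, -430.0, 240.0, 55.0] -> [-0.1935 -0.0206  0.0212] spin -0.9597
[437.0, -430.0, 151.0, 55.0] -> [-0.1934 -0.0212  0.1102] spin -0.9597
```

```bash
python3 -m jog '[[[1,-0.05,-0.006,0,-0.15],[1,-0.1,-0.012,0,-0.3],[1,-0.15,-0.018,0,-0.45],[1,-0.19,-0.02,0.01,-0.6],[1,-0.194,-0.02,0.016,-0.75],[1,-0.194,-0.02,0.016,-0.9],[1,-0.194,-0.02,0.016,-0.96],[1,-0.194,-0.02,0.016,-0.96],[1,-0.194,-0.02,0.016,-0.96]]]' |grep pos;python3 d.py 438.5 -430 151 55
python3 - <<'E'
from h import *
a=vision.get_image("scene")[80:190,190:330];b=vision.get_image("top")[145:255,400:540]
cv2.imwrite("pics/dm.png",cv2.resize(np.hstack([a,b]),None,fx=2.85,fy=2.85,interpolation=cv2.INTER_CUBIC))
E
```

```text
position: [435.2, -429.0, 240.5]
clock 18.85 pos [ 435.2 -429.   240.5] heading 54.83 tilt 0.12 j [ 0.28  0.39  0.59  1.71 -0.24  1.11  1.89] F [ 0.7 -0.4 -0. ] w 85.2 g 0.0
[438.5, -430.0, 151.0, 55.0] -> [-0.0035  0.0011  0.0895] spin -0.003
```

View pics/dm.png

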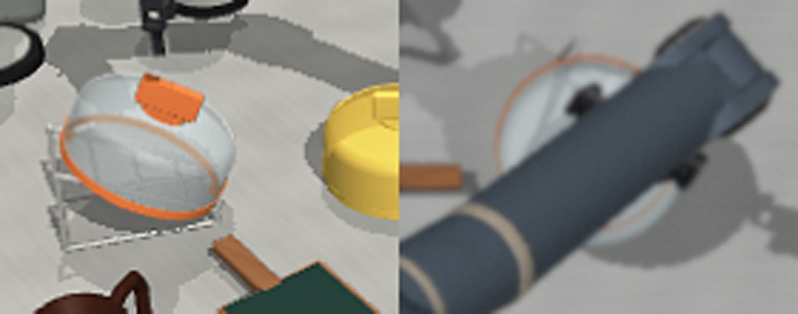

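The open fingers straddle the bar, at top-half crop (585,98) and (690,165), and the bar is clear below the gripper. I'll descend, watching the force.

```bash
python3 -m jog '[[[1,-0.0035,0.001,0.03,0],[1,-0.0035,0.001,0.055,0],[1,-0.0035,0.001,0.07,0],[1,-0.0035,0.001,0.078,0],[1,-0.0035,0.001,0.084,0],[1,-0.0035,0.001,0.087,0],[1,-0.0035,0.001,0.087,0]]]' |grep -E "pos|^force";python3 -m jog '[[[0.6,0,0,0,0],[0.4,0,0,0,0],[0.2,0,0,0,0],[0,0,0,0,0],[0,0,0,0,0],[0,0,0,0,0],[0,0,0,0,0],[0,0,0,0,0],[0,0,0,0,0]]]' 30; python3 d.py
```

```text
position: [439.3, -430.9, 155.1]
force: [-0.3, 0.5, -0.3]
clock: 20.55
position: [439.2, -430.2, 155.7]
ee_rot: [0.0, 0.301, 0.954, 0.001]
force: [-1.9, 2.1, 5.3]
width: 15.8
grasp_force: 28.4
clock 20.55 pos [ 439.2 -430.2  155.7] heading 54.93 tilt 0.12 j [ 0.31  0.48  0.55  1.79 -0.3   0.95  1.94] F [-1.9  2.1  5.3] w 15.8 g 28.4
```

```bash
python3 -m jog '[[[0,0,0,-0.01,0],[0,0,0,-0.02,0],[0,0,0,-0.035,0],[0,0,0,-0.055,0],[0,0,0,-0.08,0],[0,0,0,-0.105,0],[0,0,0,-0.13,0],[0,0,0,-0.13,0],[0,0,0,-0.13,0]]]'; python3 d.py
python3 - <<'E'
from h import *
a=vision.get_image("scene");cv2.imwrite("pics/dl.png",a)
o=blobs(a[60:170,190:330],(3,120,100),(16,255,255),6)[0];print(o)
E
```

```text
clock: 21.45
position: [438.6, -430.8, 284.8]
ee_rot: [0.0, 0.301, 0.954, -0.0]
force: [-0.1, -0.9, -3.0]
width: 13.8
grasp_force: 29.7
clock 21.45 pos [ 438.6 -430.8  284.8] heading 54.98 tilt 0.01 j [ 0.26  0.36  0.6   1.64 -0.22  1.2   1.87] F [-0.1 -0.9 -3. ] w 13.8 g 29.7
[([54.4, 22.7], [42, 11, 26, 21, 234]), ([38.1, 56.6], [14, 31, 61, 36, 206]), ([80.6, 106.6], [75, 103, 14, 7, 63])]
```

```bash
cat > tilt.py <<'E'
from h import *
from scipy.spatial.transform import Rotation as R
from scipy.optimize import least_squares
s=manip.state(); q=s["ee_rot"]; M=R.from_quat([q[1],q[2],q[3],q[0]]).as_matrix()
g=s["position"]+np.array([0,0,18.7]); ty=M[:,1]; x0=np.array([ty[1],-ty[0],0]); D0=np.c_[x0,ty,[0,0,1]]
im=vision.get_image("scene")
a=np.radians(np.arange(0,360,4)); rim=np.c_[107*np.cos(a),107*np.sin(a),3+0*a]
def pr(p): return proj("scene",(D0@R.from_rotvec([0,-p[0],0]).apply(rim+[p[2],0,-p[1]]).T).T+g)
m=cv2.inRange(cv2.cvtColor(im,cv2.COLOR_BGR2HSV),(3,120,90),(16,255,255))
c=pr([.2,117,0]).mean(0).astype(int); k=np.zeros_like(m); k[c[1]-45:c[1]+60,c[0]-60:c[0]+60]=255
n,l,st,_=cv2.connectedComponentsWithStats(m&k)
cand=[i for i in range(1,n) if st[i,4]>30]; i=max(cand,key=lambda i:st[i,2]); b=st[i]; tgt=np.array([b[0],b[0]+b[2],b[1]+b[3]],float)
print("blobs",[st[j].tolist() for j in cand])
def f(p):
    h=pr(p); return np.r_[h[:,0].min()-tgt[0],h[:,0].max()-tgt[1],h[:,1].max()-tgt[2],(p[1]-117)/4,p[2]/3]
for t0 in(-.3,.0,.4):
    r=least_squares(f,[t0,117,0],x_scale=[.1,5,5]); print("tilt deg",np.degrees(r.x[0]).round(1),"h",r.x[1:].round(1),"cost",r.cost.round(2),r.fun.round(1))
E
python3 tilt.py
```

```text
blobs [[232, 72, 26, 20, 238], [204, 88, 62, 40, 214], [265, 163, 12, 5, 40]]
tilt deg 21.4 h [1.208e+02 1.000e-01] cost 1.85 [ 1.1 -0.8 -1.   0.9  0. ]
tilt deg 21.4 h [1.208e+02 1.000e-01] cost 1.85 [ 1.1 -0.8 -1.   0.9  0. ]
tilt deg 21.4 h [1.208e+02 1.000e-01] cost 1.85 [ 1.1 -0.8 -1.   0.9  0. ]
```

The dome is held but hangs 21° off level about the closing axis. I'll drop the grip to 20 N and bob vertically so it swings level.

```bash
python3 -m jog '[[[0,0,0,0,0],[0,0,0,0,0],[0,0,0,0.02,0],[0,0,0,-0.01,0],[0,0,0,-0.01,0],[0,0,0,0.02,0],[0,0,0,-0.01,0],[0,0,0,-0.01,0]]]' 20 | grep -E "grasp|pos"; python3 tilt.py | tail -1
```

```text
position: [440.0, -432.2, 296.5]
grasp_force: 29.6
tilt deg 20.6 h [119.5   1. ] cost 3.19 [ 1.9 -1.4 -0.7  0.6  0.3]
```

```bash
python3 -m jog '[[[0.12,0,0,0,0],[0.12,0,0,0,0],[0.12,0,0,0.02,0],[0.12,0,0,-0.01,0],[0.12,0,0,-0.01,0],[0.12,0,0,0,0]]]' 20 | grep -E "grasp|pos|width"; python3 tilt.py | tail -1
```

```text
position: [439.8, -431.9, 295.9]
width: 13.6
grasp_force: 29.6
tilt deg 21.4 h [119.1   0.3] cost 0.81 [ 0.8 -0.6 -0.6  0.5  0.1]
```

The grip force stays at 29.6 N, so I'll level the dome by contact instead. I'll set its low edge gently on the empty paddle plate and follow the pivot arc down flat.

```bash
python3 d.py 455.5 -47 290 0 455.5 -47 180 0
```

```text
clock 23.05 pos [ 438.6 -430.1  292.3] heading 55.0 tilt 0.11 j [ 0.26  0.36  0.6   1.63 -0.21  1.22  1.87] F [-0.6  0.8 -5. ] w 13.4 g 29.4
[455.5, -47.0, 290.0, 0.0] -> [0.2059 0.3235 0.0028] spin 0.9598
[455.5, -47.0, 180.0, 0.0] -> [0.2057 0.3235 0.1128] spin 0.9598
```

```bash
python3 -m jog '[[[0.12,0.01,0.016,0,0.05],[0.12,0.03,0.046,0,0.13],[0.12,0.05,0.078,0,0.22],[0.12,0.07,0.11,0,0.31],[0.12,0.09,0.142,0,0.4],[0.12,0.11,0.174,0,0.5],[0.12,0.13,0.206,0,0.6],[0.12,0.15,0.238,0.01,0.7],[0.12,0.17,0.27,0.03,0.8],[0.12,0.19,0.3,0.05,0.88],[0.12,0.2,0.316,0.07,0.94],[0.12,0.206,0.3235,0.085,0.96],[0.12,0.206,0.3235,0.1,0.96],[0.12,0.206,0.3235,0.1,0.96],[0.12,0.206,0.3235,0.1,0.96]]]' |grep grasp; python3 tilt.py; python3 d.py 455.5 -47 164 0 455.5 -60 156 0 455.5 -72 149.5 0 455.5 -84 142 0 455.5 -93 135 0 455.5 -97 131 0
```

```text
grasp_force: 29.5
blobs [[298, 152, 22, 22, 227], [265, 163, 82, 70, 1075]]
tilt deg 6.2 h [151.3 -13.8] cost 178.27 [ 10.4  -4.2 -11.6   8.6  -4.6]
tilt deg 6.2 h [151.3 -13.8] cost 178.27 [ 10.4  -4.2 -11.6   8.6  -4.6]
tilt deg 6.2 h [151.3 -13.8] cost 178.27 [ 10.4  -4.2 -11.6   8.6  -4.6]
clock 24.6 pos [456.  -47.8 194.9] heading -0.04 tilt 0.02 j [-0.43  0.16  0.49  2.09 -0.09  0.91  0.12] F [ 1.   0.2 -2. ] w 14.0 g 29.5
[455.5, -47.0, 164.0, 0.0] -> [ 0.0008 -0.0005  0.0309] spin -0.0008
[455.5, -60.0, 156.0, 0.0] -> [-0.0122 -0.0005  0.0389] spin -0.0008
[455.5, -72.0, 149.5, 0.0] -> [-0.0242 -0.0005  0.0454] spin -0.0008
[455.5, -84.0, 142.0, 0.0] -> [-0.0362 -0.0005  0.0529] spin -0.0008
[455.5, -93.0, 135.0, 0.0] -> [-0.0452 -0.0005  0.0599] spin -0.0008
[455.5, -97.0, 131.0, 0.0] -> [-0.0492 -0.0005  0.0639] spin -0.0008
```

```bash
python3 -m jog '[[[0.12,0,0,0.01,0],[0.12,0,0,0.02,0],[0.12,0,0,0.027,0],[0.12,0,0,0.031,0],[0.12,0,0,0.031,0]]]' |grep -E "^force|pos"; python3 -m jog '[[[0.12,-0.003,0,0.002,0],[0.12,-0.006,0,0.004,0],[0.12,-0.01,0,0.006,0],[0.12,-0.013,0,0.008,0],[0.12,-0.013,0,0.008,0]]]' |grep -E "^force|pos"; python3 -m jog '[[[0.12,-0.004,0,0.002,0],[0.12,-0.008,0,0.004,0],[0.12,-0.012,0,0.0065,0],[0.12,-0.012,0,0.0065,0]]]' |grep -E "^force|pos"; python3 - <<'E'
from h import *
im=vision.get_image("scene");cv2.imwrite("pics/lv.png",cv2.resize(im[110:290,230:420],None,fx=3,fy=3,interpolation=cv2.INTER_CUBIC))
E
```

```text
position: [455.5, -47.5, 163.1]
force: [0.7, 0.5, -2.9]
position: [456.8, -62.1, 156.8]
force: [-0.1, -2.0, 4.2]
position: [456.9, -73.8, 150.1]
force: [-0.6, -0.8, 3.3]
```

```bash
python3 -m jog '[[[0.12,-0.004,0,0.0025,0],[0.12,-0.008,0,0.005,0],[0.12,-0.012,0,0.0075,0],[0.12,-0.012,0,0.0075,0]]]' |grep -E "^force|pos"; python3 -m jog '[[[0.12,-0.003,0,0.0025,0],[0.12,-0.006,0,0.005,0],[0.12,-0.009,0,0.007,0],[0.12,-0.009,0,0.007,0]]]' |grep -E "^force|pos"; python3 -m jog '[[[0.12,-0.002,0,0.001,0],[0.12,-0.004,0,0.002,0],[0.12,-0.004,0,0.003,0],[0.12,-0.004,0,0.003,0]]]' |grep -E "^force|pos"; python3 - <<'E'
from h import *
im=vision.get_image("scene");cv2.imwrite("pics/lv2.png",cv2.resize(im[110:290,230:420],None,fx=3,fy=3,interpolation=cv2.INTER_CUBIC))
E
```

```text
position: [455.6, -84.8, 141.2]
force: [0.7, -0.1, 0.1]
position: [455.3, -93.6, 134.2]
force: [0.7, -0.7, -1.1]
position: [455.6, -97.7, 131.7]
force: [-1.0, -1.1, 0.7]
```

```bash
python3 -m jog '[[[0.12,0,0,0.001,0],[0.12,0,0,0.002,0],[0.12,0,0,0.002,0]]]' |grep -E "^force|pos"; python3 -m jog '[[[0.12,0,0,0.001,0],[0.12,0,0,0.002,0],[0.12,0,0,0.002,0]]]' |grep -E "^force|pos"; python3 - <<'E'
from h import *
im=vision.get_image("scene");cv2.imwrite("pics/lv3.png",cv2.resize(im[110:290,230:420],None,fx=3,fy=3,interpolation=cv2.INTER_CUBIC))
E
```

```text
position: [456.1, -97.5, 129.8]
force: [0.2, -1.4, 0.8]
position: [456.3, -98.6, 128.3]
force: [-0.8, -2.9, 5.9]
```

View pics/lv3.png

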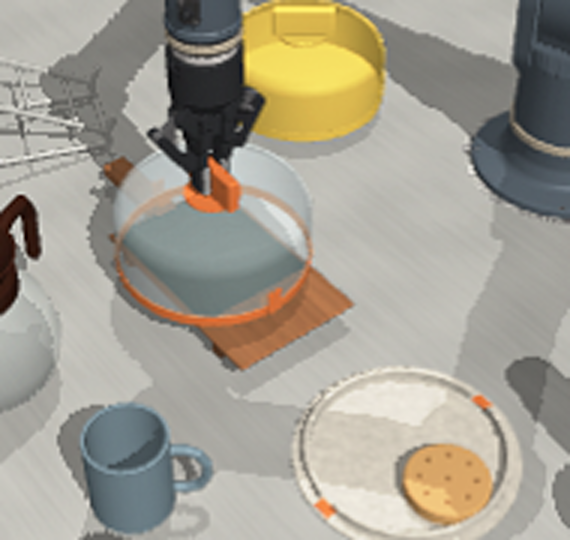

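The dome sits level on the plate, with its rim from crop x=113 to 312 and bottom at y=325. The base marks are at (482,402) and (325,508), and the shortbread is at (448,483). I'll fit the dome centre and base centre from this same picture.

```bash
cat > c.py <<'E'
from h import *
from scipy.optimize import least_squares
im=cv2.imread("pics/lv3.png"); Q=lambda p:np.array(p)/3+[230,110]
a=np.radians(np.arange(0,360,2))
def fit(z,r,l,rt,ext,which):
    def f(c):
        p=proj("scene",np.c_[c[0]+r*np.cos(a),c[1]+r*np.sin(a),z+0*a]); y=p[:,1].max() if which else p[:,1].min()
        return [p[:,0].min()-Q([l,0])[0],p[:,0].max()-Q([rt,0])[0],y-Q([0,ext])[1]]
    s=least_squares(f,[455,0 if which else 215]);return s.x.round(1),s.fun.round(2)
print("dome",fit(32,107,115,312,326,1)); print("base",fit(1.5,112,291,523,366,0))
m=at("scene",Q([(482,402),(325,508)]),3);v=m[1]-m[0];print("marks mid",m.mean(0).round(1),"yaw",np.degrees(np.arctan2(v[1],v[0])).round(2))
E
python3 c.py; python3 d.py 455.5 -98 170 0 455.5 219.5 170 90
```

```text
dome (array([457.4, -92.6]), array([ 0.31, -0.32,  0.05]))
base (array([455.6, 222.1]), array([ 0.15, -0.15,  0.03]))
marks mid [456.  222.4   3. ] yaw -0.06
clock 27.95 pos [456.3 -98.6 128.3] heading -0.02 tilt 0.09 j [-0.3   0.28  0.49  2.14 -0.19  0.76  0.32] F [-1.2 -3.4  5.4] w 13.6 g 30.7
[455.5, -98.0, 170.0, 0.0] -> [ 0.0005 -0.0008 -0.0417] spin -0.0003
[455.5, 219.5, 170.0, 90.0] -> [ 0.318  -0.0009 -0.0421] spin -1.5711
```

```bash
python3 -m jog '[[[0.12,0,0,-0.015,0],[0.12,0,0,-0.035,0],[0.12,0.01,0,-0.045,0],[0.12,0.04,0,-0.045,-0.15],[0.12,0.07,0,-0.045,-0.29],[0.12,0.1,0,-0.045,-0.43],[0.12,0.13,0,-0.045,-0.57],[0.12,0.16,0,-0.045,-0.71],[0.12,0.19,0,-0.045,-0.85],[0.12,0.22,0,-0.045,-0.99],[0.12,0.25,0,-0.045,-1.13],[0.12,0.275,0,-0.045,-1.27],[0.12,0.295,0,-0.045,-1.4],[0.12,0.31,0,-0.045,-1.5],[0.12,0.318,0,-0.045,-1.57],[0.12,0.318,0,-0.045,-1.57],[0.12,0.318,0,-0.045,-1.57]]]' |grep -E "grasp|^force"; python3 d.py 458 220 170 90
cat > ov.py <<'E'
import sys; from h import *
from scipy.optimize import least_squares
# dome rim centre from the scene picture: orange pixels near predicted rim ellipse
im=vision.get_image("scene"); s=manip.state(); g=s["position"]; z=g[2]+18.7-116
a=np.radians(np.arange(0,360,2))
m=cv2.inRange(cv2.cvtColor(im,cv2.COLOR_BGR2HSV),(3,130,90),(15,255,255))
E=lambda c:proj("scene",np.c_[c[0]+107*np.cos(a),c[1]+107*np.sin(a),z+3.5+0*a])
e0=E(g); k=np.zeros_like(m); cv2.polylines(k,[e0.astype(int)],True,255,13); ys,xs=np.nonzero(m&k); pts=np.c_[xs,ys].astype(float)
def f(c):
    e=E(c); return np.min(np.linalg.norm(pts[:,None]-e[None],axis=2),axis=1)
r=least_squares(f,g[:2],loss="soft_l1"); print("TCP",g.round(1),"dome centre scene",r.x.round(1),"n",len(pts),"mean res",f(r.x).mean().round(2),"rimz",z.round(1))
o=E(r.x); print("ext",o.min(0).round(1),o.max(0).round(1),"pix",pts.min(0),pts.max(0))
E
python3 ov.py
```

```text
force: [-0.2, -1.2, -2.8]
grasp_force: 29.3
clock 29.65 pos [455.2 219.9 172. ] heading 89.88 tilt 0.12 j [-0.6   0.26  0.08  2.   -0.03  0.89  1.06] F [-0.2 -1.2 -2.8] w 13.7 g 29.3
[458.0, 220.0, 170.0, 90.0] -> [-0.0028  0.0001  0.002 ] spin -0.0022
TCP [455.5 219.6 172.2] dome centre scene [451.8 221. ] n 382 mean res 1.9 rimz 74.9
ext [330.1 215.5] [407.3 275.7] pix [330. 212.] [404. 277.]
```

```bash
python3 -m jog '[[[0.12,-0.004,0.001,0.015,0],[0.12,-0.004,0.001,0.03,0],[0.12,-0.004,0.001,0.04,0],[0.12,-0.004,0.001,0.047,0],[0.12,-0.004,0.001,0.052,0],[0.12,-0.004,0.001,0.052,0]]]' |grep -E "pos|^force"; python3 ov.py; python3 -m jog '[[[0.12,0,0,0.003,0],[0.12,0,0,0.006,0],[0.12,0,0,0.006,0]]]' |grep -E "pos|^force"; python3 -m jog '[[[0.12,0,0,0.002,0],[0.12,0,0,0.004,0],[0.12,0,0,0.004,0]]]' |grep -E "pos|^force"; python3 d.py
```

```text
position: [459.6, 221.3, 120.3]
force: [-0.9, 0.8, -2.9]
TCP [460.  221.4 120.8] dome centre scene [456.8 221.6] n 332 mean res 2.01 rimz 23.5
ext [328.6 227.9] [403.4 287.8] pix [329. 224.] [401. 288.]
position: [459.7, 221.4, 114.6]
force: [0.3, 0.3, -3.2]
position: [460.8, 221.8, 111.3]
force: [1.7, -0.7, 0.7]
clock 30.95 pos [460.8 221.8 111.3] heading 89.95 tilt 0.1 j [-0.59  0.35  0.08  2.04 -0.04  0.75  1.08] F [ 1.7 -0.7  0.7] w 13.6 g 29.9
```

```bash
J(){ grep -E "pos|^force" | tr '\n' ' '; echo; }
python3 -m jog '[[[0.12,0.001,0,0,0],[0.12,0.0015,0,0.001,0],[0.12,0.0015,0,0.001,0]]]' |J; python3 -m jog '[[[0.12,0,0,0.001,0],[0.12,0,0,0.002,0],[0.12,0,0,0.002,0]]]'|J;  python3 ov.py
```

```text
position: [457.3, 221.2, 109.1] force: [0.2, -0.7, -3.4] 
position: [458.1, 221.4, 107.4] force: [-0.9, -1.1, -3.2] 
TCP [458.2 221.4 107.6] dome centre scene [454.3 221.9] n 291 mean res 1.98 rimz 10.3
ext [329.2 230.4] [403.4 290.1] pix [329. 227.] [400. 290.]
```

```bash
J(){ grep -E "pos|^force" | tr '\n' ' '; echo; }
python3 -m jog '[[[0.12,0,0,0.001,0],[0.12,0,0,0.002,0],[0.12,0,0,0.002,0]]]' |J; python3 -m jog '[[[0.12,0,0,0.001,0],[0.12,0,0,0.002,0],[0.12,0,0,0.002,0]]]'|J;  python3 -m jog '[[[0.12,0,0,0.001,0],[0.12,0,0,0.0015,0],[0.12,0,0,0.0015,0]]]'|J; python3 ov.py
```

```text
position: [458.3, 221.5, 105.6] force: [0.0, 0.6, -2.9] 
position: [458.3, 221.5, 103.6] force: [0.1, -0.5, -3.7] 
position: [458.3, 221.5, 102.2] force: [-0.3, 0.4, -3.2] 
TCP [458.4 221.5 102.3] dome centre scene [454.5 221.9] n 284 mean res 2.07 rimz 5.0
ext [329.2 231.6] [403.  291.2] pix [329. 228.] [400. 291.]
```

```bash
J(){ grep -E "pos|^force" | tr '\n' ' '; echo; }
python3 -m jog '[[[0.12,0,0,0.001,0],[0.12,0,0,0.002,0],[0.12,0,0,0.002,0]]]' |J; python3 -m jog '[[[0.12,0,0,0.001,0],[0.12,0,0,0.0015,0],[0.12,0,0,0.0015,0]]]'|J; python3 d.py
```

```text
position: [458.4, 221.6, 100.4] force: [0.2, -0.4, -2.8] 
position: [458.7, 221.7, 99.0] force: [0.1, -0.2, -0.2] 
clock 33.15 pos [458.7 221.7  99. ] heading 89.95 tilt 0.04 j [-0.59  0.37  0.07  2.06 -0.04  0.72  1.08] F [ 0.1 -0.2 -0.2] w 13.8 g 29.9
```

Supported at TCP z of about 99 mm; I predicted 100.3 for home and 107 for riding on the rim. I'll press lightly, then release and back off.

```bash
J(){ grep -E "pos|^force|width" | tr '\n' ' '; echo; }
python3 -m jog '[[[0.12,0,0,0.001,0],[0.12,0,0,0.002,0],[0.12,0,0,0.002,0],[0.12,0,0,0.002,0]]]' |J; python3 -m jog '[[[0.12,0,0,-0.001,0],[0.3,0,0,-0.001,0],[0.6,0,0,-0.001,0],[1,0,0,-0.001,0],[1,0,0,-0.001,0],[1,0,0,-0.001,0],[1,0,0,-0.001,0]]]'|J; python3 -m jog '[[[1,0,0,-0.01,0],[1,0,0,-0.03,0],[1,0,0,-0.07,0],[1,0,0,-0.12,0],[1,-0.03,0,-0.17,0],[1,-0.06,0,-0.2,0],[1,-0.06,0,-0.2,0],[1,-0.06,0,-0.2,0],[1,-0.06,0,-0.2,0]]]' |J
python3 - <<'E'
from h import *
im=vision.get_image("scene");cv2.imwrite("pics/end.png",im)
for z in(3,10):
    a=np.radians(np.arange(0,360,2))
    m=cv2.inRange(cv2.cvtColor(im,cv2.COLOR_BGR2HSV),(3,130,90),(15,255,255)); 
    E=lambda c:proj("scene",np.c_[c[0]+107*np.cos(a),c[1]+107*np.sin(a),z+3.5+c[2]+0*a])
    k=np.zeros_like(m);cv2.polylines(k,[E([455,221,0]).astype(int)],True,255,11);ys,xs=np.nonzero(m&k);p=np.c_[xs,ys]
    from scipy.optimize import least_squares
    r=least_squares(lambda c:np.r_[E([*c,0])[:,0].min()-p[:,0].min(),E([*c,0])[:,0].max()-p[:,0].max()-1,E([*c,0])[:,1].max()-p[:,1].max()-1],[455,221]);print(z,r.x.round(1),r.fun.round(1))
t=np.array(blobs(im[80:380,240:440],(3,130,90),(15,255,255),6)[0],dtype=object);print([ (x[0],x[1]) for x in t])
B=blobs(im,(14,60,190),(28,200,255),150)[0];print(B)
E
```

```text
position: [459.2, 222.0, 98.2] force: [-1.3, -0.4, 10.1] width: 13.6 
position: [458.4, 221.5, 97.7] force: [-0.2, -0.8, 0.4] width: 85.2 
position: [517.0, 221.3, 296.7] force: [-0.3, 0.5, 0.4] width: 85.2 
3 [457.2 224.7] [-1.   1.  -0.1]
10 [460.6 227.5] [-1.2  1.2 -0.2]
[([35.9, 92.1], [25, 83, 23, 19, 173]), ([78.1, 134.3], [27, 108, 80, 45, 871]), ([130.0, 159.1], [118, 145, 24, 26, 401]), ([120.2, 204.5], [90, 186, 70, 27, 193])]
[([594.9, 55.4], [548, 37, 92, 38, 386]), ([326.2, 130.0], [305, 109, 41, 48, 1410]), ([581.5, 141.9], [520, 109, 120, 66, 671]), ([565.5, 165.1], [545, 153, 46, 23, 231])]
```

```bash
python3 - <<'E'
from cell import workorder
print(workorder.close_job())
E
```

```text
the job is handed in; nothing more can be done
None
```

I handed the job in at about 35 s of the 67 s allowed: the shortbread is in the base, the paddle is back flat on the counter clear of the keeper, and the dome is on the base. The contact height put the dome fully home, but I didn't check the lugs in the notches by eye, and no verdict came back.

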